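# Find the loose bolt of the perch base and hold its cap open

## Task

One of the three capped bolts that hold the perch base to the examination table has worked loose: tap firmly on the caps, one after another, until you find the bolt that sinks. Then lift that bolt's cap, which has a finger tab, open to about upright and finish while still holding it there, because it springs shut and a colleague is coming with the spanner. Keep the caps of the tight bolts shut, and leave the perch head, wash bottle, tape measure and spanner where they are.

Things in the scene. Friction and masses are not known exactly. Their poses are not given: they have to be found in the camera images.
- base: round grey steel base plate of a bird perch, fixed: 300 mm diameter, 10 mm thick; origin: centre of its underside, z up. In its middle an empty post sleeve 43 mm wide, top 60 mm above the table. Three bolts with blue caps stand 95 mm from its centre, 120 degrees apart; all their tabs point to the plate's -x, hinges to +x. The plate may be turned 20 degrees either way.
- bolt_a (a joint): how far bolt a (with its collar and cap) has sunk, in m: 0 at the start. One of the three is loose, in any place; all look alike and start equally high. The loose one sinks 6 mm in its rubber bush when its cap is tapped or pressed down with over 8 N (10 to 20 N is right) and stays sunk; pulling up with over 8 N draws it out again. A tight bolt does not move.
- cap_a (a joint): opening angle of the cap of bolt a in rad: 0 shut, about 1.57 upright, stop at 1.8. The moulded hinge springs shut by itself whenever the cap is let go; lifting at the tab takes under 1 N.
- cap_a_top (a point): centre of the flat top of the cap of bolt a: blue plastic cap, 46 mm diameter, 16 mm high, its top 44 mm above the table while shut (38 mm when the bolt has sunk). Axes: x from the tab towards the hinge, y along the hinge, z up while shut.
- cap_a_tab (a point): centre of that cap's finger tab: blue bar 10 mm wide along y, 10 mm high, its end 15 mm farther out (-x). Point is 35 mm above the table when shut (29 if sunk), 35 mm in front (-x) of the cap's centre, 61 mm in front of and 6 mm above the hinge line; free below down to the plate. Axes turn with the cap. Pinched across y from above, it turns between the fingers as the cap swings.
- cap_a_hinge (a point): middle of the hinge line of the cap of bolt a, 26 mm behind (+x) the bolt's centre; 29 mm above the table (23 mm when sunk). y runs along the hinge; the cap opens with the tab rising and swinging over towards +x. Does not turn with the cap.
- bolt_b (a joint): how far bolt b (with its collar and cap) has sunk, in m: 0 at the start. One of the three is loose, in any place; all look alike and start equally high. The loose one sinks 6 mm in its rubber bush when its cap is tapped or pressed down with over 8 N (10 to 20 N is right) and stays sunk; pulling up with over 8 N draws it out again. A tight bolt does not move.
- cap_b (a joint): opening angle of the cap of bolt b in rad: 0 shut, about 1.57 upright, stop at 1.8. The moulded hinge springs shut by itself whenever the cap is let go; lifting at the tab takes under 1 N.
- cap_b_top (a point): centre of the flat top of the cap of bolt b: blue plastic cap, 46 mm diameter, 16 mm high, its top 44 mm above the table while shut (38 mm when the bolt has sunk). Axes: x from the tab towards the hinge, y along the hinge, z up while shut.
- cap_b_tab (a point): centre of that cap's finger tab: blue bar 10 mm wide along y, 10 mm high, its end 15 mm farther out (-x). Point is 35 mm above the table when shut (29 if sunk), 35 mm in front (-x) of the cap's centre, 61 mm in front of and 6 mm above the hinge line; free below down to the plate. Axes turn with the cap. Pinched across y from above, it turns between the fingers as the cap swings.
- cap_b_hinge (a point): middle of the hinge line of the cap of bolt b, 26 mm behind (+x) the bolt's centre; 29 mm above the table (23 mm when sunk). y runs along the hinge; the cap opens with the tab rising and swinging over towards +x. Does not turn with the cap.
- bolt_c (a joint): how far bolt c (with its collar and cap) has sunk, in m: 0 at the start. One of the three is loose, in any place; all look alike and start equally high. The loose one sinks 6 mm in its rubber bush when its cap is tapped or pressed down with over 8 N (10 to 20 N is right) and stays sunk; pulling up with over 8 N draws it out again. A tight bolt does not move.
- cap_c (a joint): opening angle of the cap of bolt c in rad: 0 shut, about 1.57 upright, stop at 1.8. The moulded hinge springs shut by itself whenever the cap is let go; lifting at the tab takes under 1 N.
- cap_c_top (a point): centre of the flat top of the cap of bolt c: blue plastic cap, 46 mm diameter, 16 mm high, its top 44 mm above the table while shut (38 mm when the bolt has sunk). Axes: x from the tab towards the hinge, y along the hinge, z up while shut.
- cap_c_tab (a point): centre of that cap's finger tab: blue bar 10 mm wide along y, 10 mm high, its end 15 mm farther out (-x). Point is 35 mm above the table when shut (29 if sunk), 35 mm in front (-x) of the cap's centre, 61 mm in front of and 6 mm above the hinge line; free below down to the plate. Axes turn with the cap. Pinched across y from above, it turns between the fingers as the cap swings.
- cap_c_hinge (a point): middle of the hinge line of the cap of bolt c, 26 mm behind (+x) the bolt's centre; 29 mm above the table (23 mm when sunk). y runs along the hinge; the cap opens with the tab rising and swinging over towards +x. Does not turn with the cap.
- perch_head_mid (a point): bystander: the perch taken off the base, standing upside down: wooden block with a green turf face, 100 mm diameter, 85 mm high, with a steel tube 31 mm thick up to 185 mm; this point on its axis 60 mm above its foot
- wash_bottle_mid (a point): bystander: white plastic wash bottle, 58 mm diameter, 143 mm high, with a thin bent spout up to 185 mm; this point on its axis 60 mm above its foot
- tape_measure_mid (a point): bystander: round lime-green tape measure, 68 mm diameter, 26 mm high; this point at its centre
- spanner_grip (a point): bystander: steel spanner 190 mm long lying flat; this point on its handle

How it is judged:
By the outcome, as a careful person would: the job done as asked, in the order asked, and still so for the second after the job is handed in, while the arm keeps its last pose, push and grip.
It also fails if it takes over 54 s, if anything falls off the work surface, if the arm or the gripper's body presses on something with over 40 N, if the wrist force passes 120 N, or if a joint passes its speed limit or range.

## Robot

A 6-joint arm with a two-finger parallel gripper is mounted at the origin on the work surface. World frame = base frame: x ahead of the robot, y to its left, z up, the work surface at z = 0. Lengths are in m, angles in rad, forces in N, time in s.
With the tool pointing down it reaches from about 0.375 to 0.825 m from the base axis. Payload 5.5 kg.
Tool frame: the origin (TCP) lies midway between the tips of the shut fingers; the grasp point (between the pads) lies 19 mm behind it; z points along the fingers, x is the direction in which the jaws open and shut, and the axes are right-handed (so a half turn about z gives the same grasp; the last joint's range is limited). The gripper opens to 85 mm and grips with 20 to 120 N. Pads are 22 mm wide; open, the fingers measure 114 mm over their backs; the gripper's body (76 mm by 85 mm) begins 54 mm behind the grasp point. The pads swing forward as they close: fully open they stand 13 mm farther back than shut.
Start: joints at [1.172, 0.314, -0.047, 1.21, 0, 1.571], TCP at [0.233, 0.553, 0.193] pointing down, gripper open.
Joint ranges: [-2.67, 2.67], [-0.69, 1.73], [-1.03, 1.25], [-2.08, 2.16], [-1.42, 1.45], [-3.14, 3.14]. Speed limits (rad/s): [2.39, 2.39, 3.01, 3.14, 3.14, 3.14].

## Interface

Orientations are given as a unit quaternion [x, y, z, w].
In Python, from cell import status, vision, finish_job gives the robot as it stands.
- The arm moves only by the tool step_arm, never from a script. Its argument "increments" is a list of rows, each a list of 2 entries, a list of its own where there are three numbers: the shift along the tool's x, y, z in m, then the turn, a rotation vector about the tool's x, y, z in rad. A call has exactly 5 rows; each row is the pose to reach, as a shift and turn from the pose commanded when the call began, along the tool's axes at that moment; what a row does not reach only later rows make up. A row lasts 1/12 s, in which the tool goes at most 41.7 mm and 7.16 degrees, less where a joint would pass 70% of its speed; a pose out of reach is approached as far as the arm can. A call with a gripper value outside its range is refused whole. "hand" is the opening, from -1 (shut) to 1 (fully open), so that 0 is half open, set as the call begins (left out, the last holds). The fingers move at their own pace and stop on an object; "squeeze" is the grip in N (left out, the last holds). Time passes only in rows, so rows that repeat a pose let the fingers close, or fill a call up. It gives the time, the measured TCP pose, the force and the opening at its end, in the units of the state.
- status.get_state(): the state, without advancing time (a new reading comes with each control period).
- vision.grab_frame(name): name is "scene" or "top"; returns a dict with "pixels" (480x640x3 uint8, red, green, blue), "range_z" (480x640 float32, m along the optical axis (not along the pixel's ray), 0 where there is no reading), "fx", "fy", "cx", "cy" (pixels), "extrinsics" (4x4, takes a point from camera to world coordinates). Camera axes: x right, y down, z forward; pixel columns grow to the right and rows downward; lengths in m; the calibration is good to about 2 mm. A picture is of the moment at which its call begins.
- finish_job(): hands the job in, once; it reports no verdict.
The state is a dict: "time": time; "qpos": joint angles; "joint_velocities": joint speeds; "effort": joint torques, N m; "tool_pos": TCP position; "ee_rot": TCP orientation; "force": force on the tool from outside, world axes, zero at the start; "wrist_torque": the same for the moment, N m; "width": finger opening in m.
Only numpy, scipy, OpenCV 4.12 (cv2) and the standard library are available. Lean on these libraries where they do the work, as an engineer would, in place of code of your own. Each camera call takes 0.05 s, during which the arm holds its last target.

## Working session

There is one attempt and no reset: what is moved stays moved. The work goes in short steps, Python scripts to look and compute and a tool call to move; the robot and the scene stay as the last step left them, time stands still between calls to the robot, and variables do not carry over. Pictures are saved under pics/ and viewed, and the job is handed in when it is done.

Besides the shell and the picture viewer there is one more tool, called after "Request:" as name([rows], argument=value, ...), one row to a line, values as JSON. step_arm: Moves the arm, as the interface text tells. Its arguments: {"type":"object","properties":{"increments":{"type":"array"},"hand":{"type":"number"},"squeeze":{"type":"number"}},"required":["increments"]}

```bash
mkdir -p pics; ls
cat > h.py <<'E'
import numpy as np, cv2
from cell import status, vision, finish_job
def grab(n,tag):
    f=vision.grab_frame(n); cv2.imwrite(f'pics/{tag}.png',f['pixels'][:,:,::-1]); np.savez(f'{tag}.npz',**f); return f
def pt(f,u,v,z=None):
    E=np.array(f['extrinsics']); d=np.array([(u-f['cx'])/f['fx'],(v-f['cy'])/f['fy'],1.0])
    o=E[:3,3]; r=E[:3,:3]@d
    if z is None: return o+r*f['range_z'][int(round(v)),int(round(u))]
    return o+r*(z-o[2])/r[2]
E
python3 - <<'E'
from h import *
for n in('top','scene'):
    f=grab(n,n+'0'); print(n,f['fx'],f['cx'],f['cy'],np.round(f['extrinsics'],3).tolist())
print(status.get_state())
E
```

```text
pics
top 481.4207674091433 319.7664177036666 235.8374280426411 [[-0.01, -0.99, 0.139, 0.341], [-1.0, 0.012, 0.009, -0.006], [-0.011, -0.139, -0.99, 1.264], [0.0, 0.0, 0.0, 1.0]]
scene 461.0385764456138 318.47335381384926 237.59170387945971 [[0.652, 0.43, -0.625, 1.223], [0.758, -0.362, 0.543, -0.586], [0.007, -0.827, -0.562, 0.702], [0.0, 0.0, 0.0, 1.0]]
{'time': 0.1, 'qpos': array([ 1.17204214e+00,  3.14137741e-01, -4.79424297e-02,  1.21020195e+00,
        2.33525631e-05,  1.57077380e+00]), 'joint_velocities': array([ 0.00034344, -0.00035652,  0.00367491,  0.00049329, -0.00252023,
       -0.0003975 ]), 'effort': array([-5.47128839e-04, -5.40768743e+01,  3.40540552e+01,  1.12418321e-02,
       -5.11792985e-05,  8.84441320e-08]), 'tool_pos': array([0.23273774, 0.55241639, 0.19204742]), 'ee_rot': array([ 8.33141365e-01,  5.53059594e-01, -6.25403601e-04,  4.01123357e-04]), 'force': array([0.32157283, 0.44223737, 0.01657245]), 'wrist_torque': array([-0.03503168,  0.03532343, -0.02978205]), 'width': 0.0854392967807137}
```

View pics/top0.png

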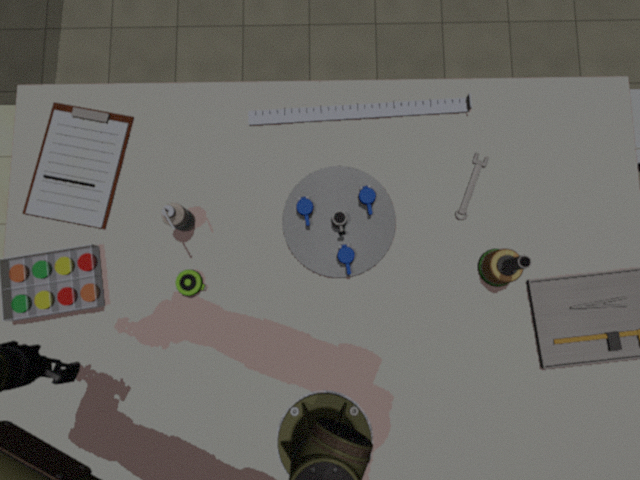

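View pics/scene0.png

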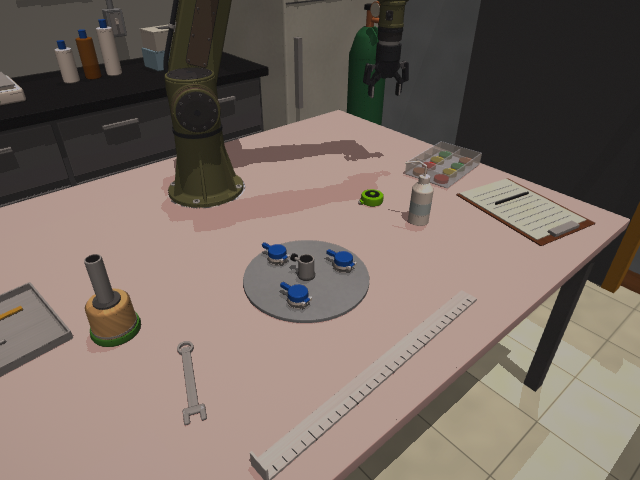

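The top picture shows three blue caps near (305,206), (367,195) and (346,257), with their tabs pointing down the image towards the robot. The sleeve is at (340,220). The bystanders are well clear of the plate. Next I'll measure the caps.

Run:
```python
from h import *
from scipy import ndimage
for n in('top','scene'):
    f=dict(np.load(n+'0.npz')); p=f['pixels'].astype(int)
    m=(p[:,:,2]>p[:,:,0]*1.8)&(p[:,:,2]>p[:,:,1]*1.4)&(p[:,:,2]>60)
    lab,k=ndimage.label(m)
    for i in range(1,k+1):
        vs,us=np.where(lab==i)
        if len(vs)<60: continue
        P=np.array([pt(f,u,v) for u,v in zip(us,vs)])
        if not(0.3<P[:,0].mean()<0.9): continue
        top=P[(P[:,2]>0.041)&(P[:,2]<.055)]
        print(n,len(vs),us.mean(),vs.mean(),'z',np.percentile(P[:,2],[5,50,95]).round(4),'topmean',np.round(top.mean(0),4),len(top),
         'topmid',np.round((np.percentile(top,2,axis=0)+np.percentile(top,98,axis=0))/2,4))
f=dict(np.load('top0.npz')); p=f['pixels']
c=cv2.resize(p[170:290,270:410],None,fx=5,fy=5,interpolation=cv2.INTER_CUBIC); cv2.imwrite('pics/c0.png',c[:,:,::-1])
# plate circle
V,U=np.mgrid[150:290,270:410]
P=np.array([pt(f,u,v) for u,v in zip(U.ravel(),V.ravel())])
s=P[(P[:,2]>0.006)&(P[:,2]<.014)]
hull=cv2.convexHull((s[:,:2]*1e4).astype(np.float32)); 
print('plate',cv2.minEnclosingCircle(hull), s[:,2].mean(), (s.min(0)+s.max(0))/2)
```

```text
top 268 367.10074626865674 197.38432835820896 z [0.0377 0.0437 0.0481] topmean [ 0.6137 -0.118   0.0445] 213 topmid [ 0.6065 -0.1165  0.045 ]
top 264 304.780303030303 208.40151515151516 z [0.0366 0.0434 0.0473] topmean [0.5885 0.0432 0.0444] 197 topmid [0.5827 0.0426 0.0447]
top 275 345.83272727272725 256.64 z [0.0373 0.0433 0.048 ] topmean [ 0.4626 -0.06    0.0445] 208 topmid [ 0.4579 -0.0597  0.045 ]
scene 259 275.6293436293436 250.86100386100387 z [0.0318 0.0424 0.0457] topmean [ 0.4643 -0.0632  0.0439] 156 topmid [ 0.463  -0.0619  0.0444]
scene 286 341.83216783216784 257.74825174825173 z [0.0315 0.0428 0.0459] topmean [0.5889 0.0418 0.044 ] 172 topmid [0.5816 0.0421 0.0437]
scene 365 296.1013698630137 292.15890410958906 z [0.0315 0.0429 0.0457] topmean [ 0.6179 -0.1201  0.0439] 228 topmid [ 0.6163 -0.1198  0.0439]
plate ((5717.478515625, -573.2876586914062), 2424.793701171875) 0.010198784072874653 [ 0.56572538 -0.04816425  0.01000091]
```

View pics/c0.png

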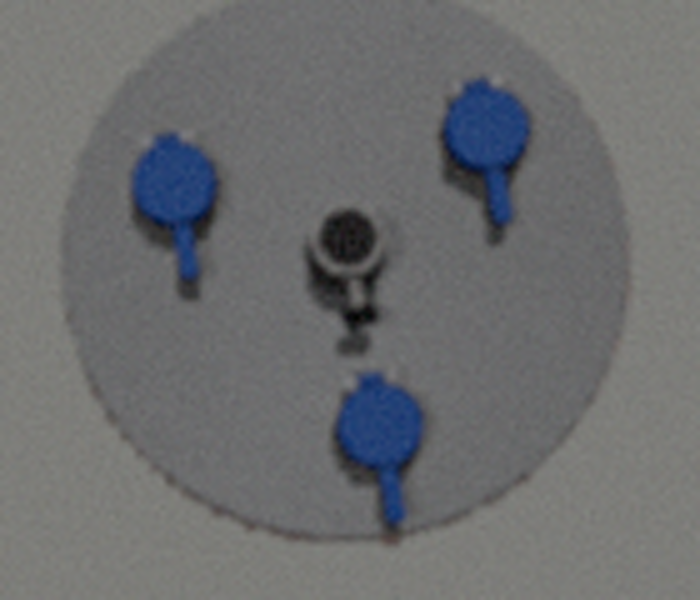

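Run:
```python
from h import *
f=dict(np.load('top0.npz'))
q=lambda x,y:(270+(x+.5)/5-.5,170+(y+.5)/5-.5)
C=np.array([pt(f,*q(*a),.044) for a in((175,182),(487,127),(380,425))])
T=np.array([pt(f,*q(*a),.037) for a in((190,279),(502,224),(395,525))])
print(C.round(4),C.mean(0).round(4)); print(np.linalg.norm(C-C.mean(0),axis=1))
d=C-T; print(np.degrees(np.arctan2(d[:,1],d[:,0])),np.linalg.norm(d,axis=1))
r=C-C.mean(0);print(np.degrees(np.arctan2(r[:,1],r[:,0])))
```

```text
[[ 0.5909  0.0436  0.044 ]
 [ 0.6179 -0.118   0.044 ]
 [ 0.4637 -0.0599  0.044 ]] [ 0.5575 -0.0448  0.044 ]
[0.09451135 0.09492682 0.09502411]
[8.20091265 8.1914718  7.92787272] [0.05069159 0.05078451 0.0514244 ]
[  69.29296753  -50.49433771 -170.8174044 ]
```

```bash
cat >> h.py <<'E'
from scipy.spatial.transform import Rotation as Rn
YAW=np.radians(9.3); BC=np.array([.5575,-.0448])
ux=np.array([np.cos(YAW),np.sin(YAW),0]); uy=np.array([-np.sin(YAW),np.cos(YAW),0]); uz=np.array([0,0,1.])
CAP={k:np.array([*(BC+.095*np.array([np.cos(YAW+a),np.sin(YAW+a)])),0]) for k,a in dict(A=np.pi/3,B=-np.pi/3,C=np.pi).items()}
def Rt(): return Rn.from_matrix(np.c_[uy,ux,-uz])   # tool x=plate y, y=plate x, z down
def plan(p,R=None,s=None):
    s=s or status.get_state(); R0=Rn.from_quat(s['ee_rot'])
    R=R or Rt()
    return R0.inv().apply(np.array(p)-s['tool_pos']).round(4),(R0.inv()*R).as_rotvec().round(4)
E
python3 - <<'E'
from h import *
print(CAP)
for k in CAP: print(k,plan(CAP[k]+[0,0,.07]))
E
```

```text
{'A': array([0.59108011, 0.04406718, 0.        ]), 'B': array([ 0.61767118, -0.11831482,  0.        ]), 'C': array([ 0.46374871, -0.06015236,  0.        ])}
A (array([-0.3292,  0.5276,  0.1225]), array([-4.00e-04,  1.40e-03, -5.61e-01]))
B (array([-0.4685,  0.6152,  0.1227]), array([-4.00e-04,  1.40e-03, -5.61e-01]))
C (array([-0.4746,  0.4507,  0.1227]), array([-4.00e-04,  1.40e-03, -5.61e-01]))
```

Request:
step_arm([
  [[-0.018,0.03,0.0],[0,0,-0.04]],
  [[-0.036,0.06,0.0],[0,0,-0.08]],
  [[-0.054,0.09,0.0],[0,0,-0.12]],
  [[-0.072,0.12,0.0],[0,0,-0.16]],
  [[-0.09,0.15,0.0],[0,0,-0.2]],
], hand=-1, squeeze=20)

```text
time: 0.52
tool_pos: [0.3366, 0.4101, 0.1924]
ee_rot: [0.773, 0.634, -0.0, 0.0]
force: [0.5, 0.5, -0.3]
width: 0.0256
```

Run:
```python
from h import *
s=status.get_state(); print(s['time'],s['qpos'].round(3),s['tool_pos'],s['width'])
print(plan(CAP['A']+[0,0,.07]))
```

```text
0.5167 [ 0.884  0.184 -0.216  1.172 -0.     1.08 ] [0.33664026 0.41012595 0.19237062] 0.025597702768023596
(array([-0.3093,  0.321 ,  0.1225]), array([-0.0004,  0.0007, -0.3585]))
```

Request:
step_arm([
  [[-0.025,0.026,0.0],[0,0,-0.07]],
  [[-0.05,0.052,0.01],[0,0,-0.14]],
  [[-0.075,0.078,0.02],[0,0,-0.21]],
  [[-0.1,0.104,0.03],[0,0,-0.28]],
  [[-0.125,0.13,0.04],[0,0,-0.359]],
])

```text
time: 0.93
tool_pos: [0.4395, 0.2618, 0.1522]
ee_rot: [0.647, 0.763, -0.0, -0.0]
force: [-0.1, 0.8, -0.2]
width: -0.0001
```

Run:
```python
from h import *
s=status.get_state(); print(s['time'],s['qpos'].round(3),s['tool_pos'],s['width'])
print(plan(CAP['A']+[0,0,.07]))
```

```text
0.9333 [ 0.537  0.169 -0.327  1.075  0.     0.373] [0.43952    0.26181334 0.15222051] -6.806325151891805e-05
(array([-0.2396,  0.114 ,  0.0822]), array([-0.0001,  0.    ,  0.0016]))
```

Request:
step_arm([
  [[-0.035,0.017,0.0],[0,0,0]],
  [[-0.07,0.034,0.01],[0,0,0]],
  [[-0.105,0.051,0.02],[0,0,0]],
  [[-0.14,0.067,0.03],[0,0,0]],
  [[-0.17,0.081,0.04],[0,0,0]],
])

```text
time: 1.35
tool_pos: [0.547, 0.1063, 0.1121]
ee_rot: [0.649, 0.761, -0.0, 0.0]
force: [0.8, 0.0, 0.8]
width: -0.0
```

Request:
step_arm([
  [[-0.03,0.014,0.01],[0,0,0]],
  [[-0.06,0.028,0.02],[0,0,0]],
  [[-0.069,0.033,0.035],[0,0,0]],
  [[-0.069,0.033,0.042],[0,0,0]],
  [[-0.069,0.033,0.042],[0,0,0]],
])

```text
time: 1.77
tool_pos: [0.5877, 0.0452, 0.0683]
ee_rot: [0.649, 0.761, -0.001, -0.002]
force: [-1.3, 0.9, 0.4]
width: 0.0001
```

Run:
```python
from h import *
s=status.get_state(); print(s['time'],s['qpos'].round(3),s['tool_pos'],s['force'])
print(plan(CAP['A']+[0,0,.044]))
```

```text
1.7667 [ 0.076  0.375 -0.255  0.946  0.    -0.082] [0.58767567 0.04517964 0.06833196] [-1.3446605   0.87896798  0.36025835]
(array([-0.0017,  0.0033,  0.0243]), array([-0.0045, -0.0008, -0.0035]))
```

Request:
step_arm([
  [[-0.001,0.003,0.01],[0,0,0]],
  [[-0.001,0.003,0.018],[0,0,0]],
  [[-0.001,0.003,0.022],[0,0,0]],
  [[-0.001,0.003,0.024],[0,0,0]],
  [[-0.001,0.003,0.025],[0,0,0]],
])

```text
time: 2.18
tool_pos: [0.5924, 0.0459, 0.0456]
ee_rot: [0.648, 0.762, -0.0, -0.0]
force: [-0.5, 0.2, 1.0]
width: -0.0
```

Request:
step_arm([
  [[0,0,0.001],[0,0,0]],
  [[0,0,0.002],[0,0,0]],
  [[0,0,0.003],[0,0,0]],
  [[0,0,0.003],[0,0,0]],
  [[0,0,0.003],[0,0,0]],
])

```text
time: 2.6
tool_pos: [0.5929, 0.0452, 0.0429]
ee_rot: [0.648, 0.761, 0.0, 0.0]
force: [-1.4, 0.4, -0.5]
width: -0.0001
```

Request:
step_arm([
  [[0,0,0.001],[0,0,0]],
  [[0,0,0.002],[0,0,0]],
  [[0,0,0.003],[0,0,0]],
  [[0,0,0.003],[0,0,0]],
  [[0,0,0.003],[0,0,0]],
])

```text
time: 3.02
tool_pos: [0.5927, 0.0452, 0.0397]
ee_rot: [0.648, 0.761, -0.0, -0.0]
force: [0.7, 0.4, -0.8]
width: -0.0003
```

Run:
```python
from h import *
for n in('top','scene'): f=grab(n,n+'1')
s=status.get_state(); print(s['time'],s['qpos'].round(3),s['tool_pos'],s['force'])
p=dict(np.load('scene1.npz'))['pixels']
cv2.imwrite('pics/s1c.png',cv2.resize(p[180:330,220:420],None,fx=4,fy=4,interpolation=cv2.INTER_CUBIC)[:,:,::-1])
```

```text
3.1167 [ 0.076  0.405 -0.282  0.884  0.    -0.084] [0.5927998  0.0452515  0.03977824] [0.41882992 0.7365768  0.08745371]
```

View pics/s1c.png

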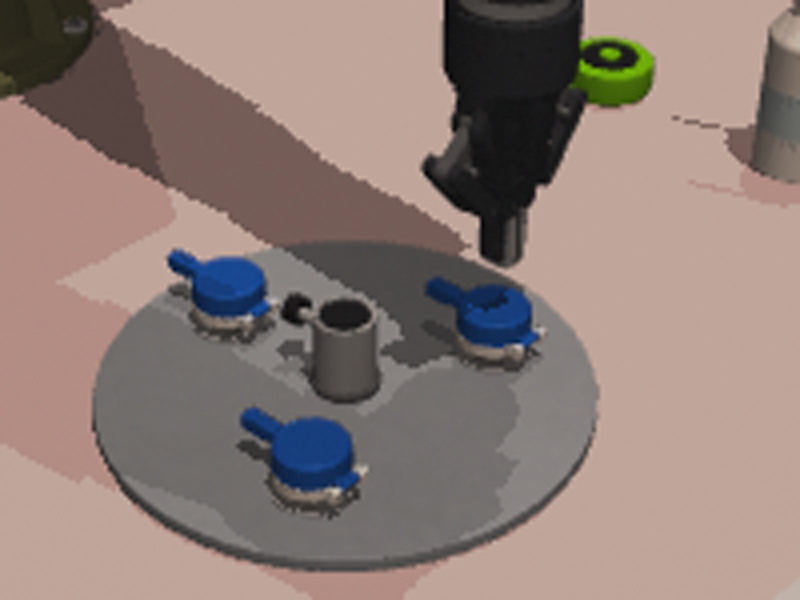

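View pics/top1.png

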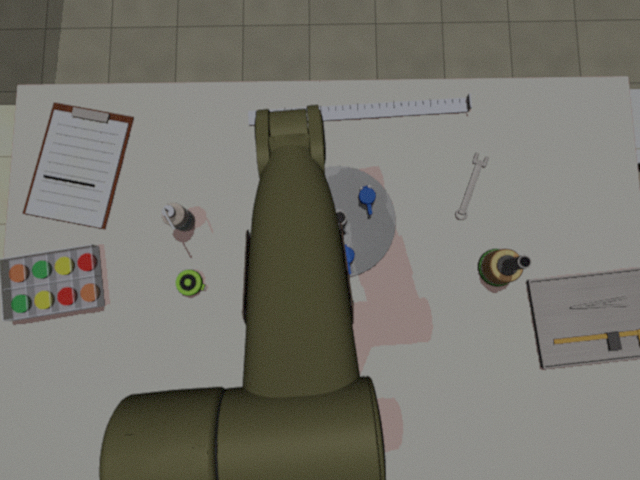

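The crop shows the fingertips at about (500,262), apparently above the cap at (497,300), with no contact yet. I'll check the fingertip position in depth.

Run:
```python
from h import *
f=dict(np.load('scene1.npz'))
for x,y in((485,255),(500,240),(500,258),(500,262),(512,258),(495,300),(505,312),(480,315),(500,225),(230,280),(310,440)):
    u,v=220+x/4,180+y/4
    print((x,y),pt(f,u,v).round(4))
```

```text
(485, 255) [0.5848 0.04   0.0787]
(500, 240) [0.6029 0.0339 0.1016]
(500, 258) [0.6014 0.0361 0.0872]
(500, 262) [0.5976 0.04   0.0805]
(512, 258) [0.6054 0.0419 0.0867]
(495, 300) [0.589  0.046  0.0452]
(505, 312) [0.6005 0.0433 0.0441]
(480, 315) [0.5946 0.0284 0.0457]
(500, 225) [0.6031 0.0331 0.1125]
(230, 280) [ 0.4698 -0.0633  0.0452]
(310, 440) [ 0.6159 -0.1175  0.0434]
```

Run:
```python
from h import *
f=grab('scene','scene2'); 
for x,y in((485,255),(500,262),(495,300)):
    print((x,y),pt(f,220+x/4,180+y/4).round(4))
# lowest gripper points near tcp
V,U=np.mgrid[200:260,320:360]
P=np.array([pt(f,u,v) for u,v in zip(U.ravel(),V.ravel())]); px=f['pixels'][200:260,320:360].reshape(-1,3).astype(int)
m=(abs(P[:,0]-.5927)<.03)&(abs(P[:,1]-.045)<.03)&(P[:,2]>.05); print(np.percentile(P[m],[0,2,10,50],axis=0).round(4), m.sum())
g=dict(np.load('scene0.npz')); V,U=np.mgrid[60:105,360:420]
for v in range(66,100,3): print(v,[tuple(pt(g,u,v).round(3)) for u in (370,372,402,404)])
```

```text
(485, 255) [0.5855 0.0394 0.0793]
(500, 262) [0.5985 0.0392 0.0814]
(495, 300) [0.586  0.049  0.0421]
[[0.582  0.015  0.0784]
 [0.5884 0.0158 0.085 ]
 [0.5965 0.0192 0.0997]
 [0.6055 0.035  0.1505]] 613
66 [(np.float64(0.219), np.float64(0.489), np.float64(0.345)), (np.float64(0.221), np.float64(0.496), np.float64(0.344)), (np.float64(0.258), np.float64(0.594), np.float64(0.336)), (np.float64(0.26), np.float64(0.602), np.float64(0.335))]
69 [(np.float64(0.222), np.float64(0.487), np.float64(0.337)), (np.float64(0.219), np.float64(0.499), np.float64(0.334)), (np.float64(0.246), np.float64(0.61), np.float64(0.322)), (np.float64(0.262), np.float64(0.601), np.float64(0.327))]
72 [(np.float64(0.219), np.float64(0.491), np.float64(0.327)), (np.float64(-0.266), np.float64(1.024), np.float64(0.143)), (np.float64(0.246), np.float64(0.611), np.float64(0.313)), (np.float64(0.259), np.float64(0.606), np.float64(0.316))]
75 [(np.float64(0.224), np.float64(0.487), np.float64(0.319)), (np.float64(0.202), np.float64(0.519), np.float64(0.309)), (np.float64(0.25), np.float64(0.608), np.float64(0.305))
[... 1291 characters left out ...]
at64(0.494), np.float64(0.262)), (np.float64(0.225), np.float64(0.501), np.float64(0.261)), (np.float64(-0.608), np.float64(1.68), np.float64(-0.158)), (np.float64(-0.589), np.float64(1.676), np.float64(-0.153))]
96 [(np.float64(0.213), np.float64(0.505), np.float64(0.248)), (np.float64(0.222), np.float64(0.505), np.float64(0.251)), (np.float64(-0.61), np.float64(1.687), np.float64(-0.178)), (np.float64(-0.575), np.float64(1.662), np.float64(-0.165))]
99 [(np.float64(-0.274), np.float64(1.033), np.float64(0.015)), (np.float64(-0.261), np.float64(1.033), np.float64(0.018)), (np.float64(-0.603), np.float64(1.68), np.float64(-0.194)), (np.float64(-0.601), np.float64(1.698), np.float64(-0.197))]
```

The tips really sit about 38 mm above the reported TCP: z 0.079 against 0.040 now, and the start picture gives the same offset. So contact should come near TCP z ≈ 0.006. I'll keep descending in small steps and watch the force.

Request:
step_arm([
  [[0,0,0.006],[0,0,0]],
  [[0,0,0.012],[0,0,0]],
  [[0,0,0.018],[0,0,0]],
  [[0,0,0.022],[0,0,0]],
  [[0,0,0.024],[0,0,0]],
])

```text
time: 3.58
tool_pos: [0.5919, 0.0452, 0.0145]
ee_rot: [0.648, 0.761, -0.001, -0.001]
force: [-0.8, -0.4, 0.7]
width: 0.0001
```

Request:
step_arm([
  [[0,0,0.001],[0,0,0]],
  [[0,0,0.002],[0,0,0]],
  [[0,0,0.003],[0,0,0]],
  [[0,0,0.004],[0,0,0]],
  [[0,0,0.004],[0,0,0]],
])

```text
time: 4.0
tool_pos: [0.5929, 0.0453, 0.0118]
ee_rot: [0.648, 0.761, 0.0, 0.0]
force: [0.3, 0.8, -1.2]
width: 0.0001
```

Request:
step_arm([
  [[0,0,0.001],[0,0,0]],
  [[0,0,0.002],[0,0,0]],
  [[0,0,0.003],[0,0,0]],
  [[0,0,0.003],[0,0,0]],
  [[0,0,0.003],[0,0,0]],
])

```text
time: 4.42
tool_pos: [0.5927, 0.0452, 0.0087]
ee_rot: [0.648, 0.761, -0.0, -0.0]
force: [-0.0, -1.1, -0.1]
width: 0.0004
```

Request:
step_arm([
  [[0,0,0.001],[0,0,0]],
  [[0,0,0.002],[0,0,0]],
  [[0,0,0.002],[0,0,0]],
  [[0,0,0.002],[0,0,0]],
  [[0,0,0.002],[0,0,0]],
])

```text
time: 4.83
tool_pos: [0.5928, 0.0452, 0.0068]
ee_rot: [0.648, 0.761, -0.0, -0.0]
force: [-0.0, 0.0, 0.8]
width: -0.0001
```

Request:
step_arm([
  [[0,0,0.001],[0,0,0]],
  [[0,0,0.001],[0,0,0]],
  [[0,0,0.001],[0,0,0]],
  [[0,0,0.001],[0,0,0]],
  [[0,0,0.001],[0,0,0]],
])

```text
time: 5.25
tool_pos: [0.5928, 0.0452, 0.0058]
ee_rot: [0.648, 0.761, 0.0, 0.0]
force: [-0.1, 0.2, 0.3]
width: 0.0003
```

Request:
step_arm([
  [[0,0,0.001],[0,0,0]],
  [[0,0,0.001],[0,0,0]],
  [[0,0,0.001],[0,0,0]],
  [[0,0,0.001],[0,0,0]],
  [[0,0,0.001],[0,0,0]],
])

```text
time: 5.67
tool_pos: [0.5929, 0.0452, 0.0051]
ee_rot: [0.648, 0.761, 0.0, 0.0]
force: [-1.9, -0.5, 5.6]
width: -0.0002
```

Run:
```python
from h import *
f=grab('scene','scene3'); p=f['pixels']
cv2.imwrite('pics/s3c.png',cv2.resize(p[180:330,220:420],None,fx=4,fy=4,interpolation=cv2.INTER_CUBIC)[:,:,::-1])
```

```text
(no output)
```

View pics/s3c.png

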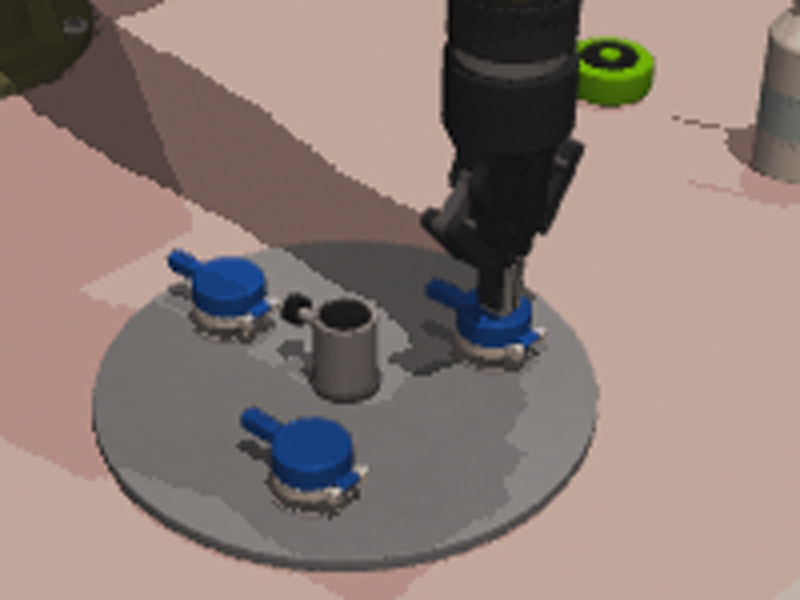

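The fingers now touch the cap, with 5.6 N at TCP z = 0.0051, so the tip offset is about 39 mm. I'll press a little harder.

Request:
step_arm([
  [[0,0,0.0005],[0,0,0]],
  [[0,0,0.0005],[0,0,0]],
  [[0,0,0.0005],[0,0,0]],
  [[0,0,0.0005],[0,0,0]],
  [[0,0,0.0005],[0,0,0]],
])

```text
time: 6.13
tool_pos: [0.5928, 0.0452, 0.0049]
ee_rot: [0.648, 0.761, 0.0, 0.0]
force: [-3.3, 0.5, 8.2]
width: -0.0003
```

Request:
step_arm([
  [[0,0,0.0005],[0,0,0]],
  [[0,0,0.001],[0,0,0]],
  [[0,0,0.001],[0,0,0]],
  [[0,0,0.001],[0,0,0]],
  [[0,0,0.001],[0,0,0]],
])

```text
time: 6.55
tool_pos: [0.5928, 0.0452, 0.0046]
ee_rot: [0.648, 0.761, 0.0, 0.0]
force: [-6.5, -0.2, 14.4]
width: 0.0001
```

Bolt A held at 14.4 N, so it is tight. Next is B.

Request:
step_arm([
  [[0,0,-0.02],[0,0,0]],
  [[0,0,-0.04],[0,0,0]],
  [[-0.03,-0.001,-0.05],[0,0,0]],
  [[-0.065,-0.002,-0.05],[0,0,0]],
  [[-0.1,-0.002,-0.05],[0,0,0]],
])

```text
time: 6.97
tool_pos: [0.6077, -0.0543, 0.0542]
ee_rot: [0.647, 0.762, 0.001, 0.001]
force: [1.1, 0.7, 0.1]
width: 0.0001
```

Request:
step_arm([
  [[-0.03,0,0],[0,0,0]],
  [[-0.055,0,0.01],[0,0,0]],
  [[-0.065,0,0.03],[0,0,0]],
  [[-0.065,0,0.044],[0,0,0]],
  [[-0.065,0,0.046],[0,0,0]],
])

```text
time: 7.38
tool_pos: [0.6159, -0.1195, 0.0048]
ee_rot: [0.649, 0.761, -0.001, -0.001]
force: [-0.6, -3.2, 5.6]
width: 0.0001
```

Run:
```python
from h import *
s=status.get_state(); print(s['time'],s['qpos'].round(3),s['tool_pos'],s['force'])
print(plan(CAP['B']+[0,0,.005]))
```

```text
7.3833 [-0.191  0.496 -0.228  0.849 -0.001 -0.349] [ 0.61593063 -0.119452    0.00481724] [-0.56007437 -3.22913678  5.58015511]
(array([ 0.0008,  0.0019, -0.0002]), array([-0.0026,  0.0004, -0.0041]))
```

Request:
step_arm([
  [[0,0,0.0005],[0,0,0]],
  [[0,0,0.001],[0,0,0]],
  [[0,0,0.001],[0,0,0]],
  [[0,0,0.001],[0,0,0]],
  [[0,0,0.001],[0,0,0]],
])

```text
time: 7.8
tool_pos: [0.6176, -0.1174, 0.007]
ee_rot: [0.648, 0.762, 0.0, 0.0]
force: [0.8, -0.4, 0.3]
width: 0.0002
```

Request:
step_arm([
  [[0,0,0.001],[0,0,0]],
  [[0,0,0.0015],[0,0,0]],
  [[0,0,0.002],[0,0,0]],
  [[0,0,0.002],[0,0,0]],
  [[0,0,0.002],[0,0,0]],
])

```text
time: 8.22
tool_pos: [0.6173, -0.1177, 0.0049]
ee_rot: [0.648, 0.761, 0.0, 0.0]
force: [-0.8, 0.9, 4.2]
width: -0.0003
```

Request:
step_arm([
  [[0,0,0.0005],[0,0,0]],
  [[0,0,0.001],[0,0,0]],
  [[0,0,0.001],[0,0,0]],
  [[0,0,0.001],[0,0,0]],
  [[0,0,0.001],[0,0,0]],
])

```text
time: 8.63
tool_pos: [0.6173, -0.1178, 0.0041]
ee_rot: [0.648, 0.761, 0.0, 0.0]
force: [-3.5, 1.4, 6.9]
width: -0.0001
```

Request:
step_arm([
  [[0,0,0.0005],[0,0,0]],
  [[0,0,0.001],[0,0,0]],
  [[0,0,0.0015],[0,0,0]],
  [[0,0,0.0015],[0,0,0]],
  [[0,0,0.0015],[0,0,0]],
])

```text
time: 9.05
tool_pos: [0.6172, -0.1178, 0.0025]
ee_rot: [0.648, 0.761, 0.0, 0.0]
force: [-3.2, 1.1, 6.0]
width: -0.0004
```

B is giving way: it sank while the force stayed at 6–7 N. I'll press until it reaches the bottom.

Request:
step_arm([
  [[0,0,0.001],[0,0,0]],
  [[0,0,0.002],[0,0,0]],
  [[0,0,0.003],[0,0,0]],
  [[0,0,0.003],[0,0,0]],
  [[0,0,0.003],[0,0,0]],
])

```text
time: 9.47
tool_pos: [0.6173, -0.1178, -0.0005]
ee_rot: [0.648, 0.761, 0.0, 0.0]
force: [-1.9, 1.8, 6.7]
width: -0.0001
```

Request:
step_arm([
  [[0,0,0.0005],[0,0,0]],
  [[0,0,0.001],[0,0,0]],
  [[0,0,0.001],[0,0,0]],
  [[0,0,0.001],[0,0,0]],
  [[0,0,0.001],[0,0,0]],
])

```text
time: 9.88
tool_pos: [0.6172, -0.1178, -0.0011]
ee_rot: [0.648, 0.761, 0.0, 0.0]
force: [-2.8, 1.4, 9.6]
width: -0.0001
```

Request:
step_arm([
  [[0,0,0.0005],[0,0,0]],
  [[0,0,0.001],[0,0,0]],
  [[0,0,0.001],[0,0,0]],
  [[0,0,0.001],[0,0,0]],
  [[0,0,0.001],[0,0,0]],
])

```text
time: 10.3
tool_pos: [0.6171, -0.1178, -0.0014]
ee_rot: [0.648, 0.761, 0.0, 0.0]
force: [-5.6, 0.6, 14.2]
width: -0.0001
```

Bolt B bottomed out 6 mm down at 14 N, so it is the loose one. I'll rise, move in front of the tab, half open the jaws and look.

Request:
step_arm([
  [[0,0,-0.02],[0,0,0]],
  [[0,0,-0.05],[0,0,0]],
  [[0,-0.015,-0.07],[0,0,0]],
  [[0,-0.044,-0.08],[0,0,0]],
  [[0,-0.044,-0.08],[0,0,0]],
], hand=0)

```text
time: 10.72
tool_pos: [0.5711, -0.1257, 0.0791]
ee_rot: [0.649, 0.761, -0.0, 0.0]
force: [0.9, 0.1, -0.3]
width: 0.0427
```

Run:
```python
from h import *
s=status.get_state(); print(s['time'],s['tool_pos'],s['width'])
f=grab('scene','scene4'); p=f['pixels']
cv2.imwrite('pics/s4c.png',cv2.resize(p[170:320,220:420],None,fx=4,fy=4,interpolation=cv2.INTER_CUBIC)[:,:,::-1])
g=grab('top','top4'); p=g['pixels']
cv2.imwrite('pics/t4c.png',cv2.resize(p[160:280,270:410],None,fx=5,fy=5,interpolation=cv2.INTER_CUBIC)[:,:,::-1])
```

```text
10.7167 [ 0.57105885 -0.12565234  0.07908596] 0.04274821362253391
```

View pics/s4c.png

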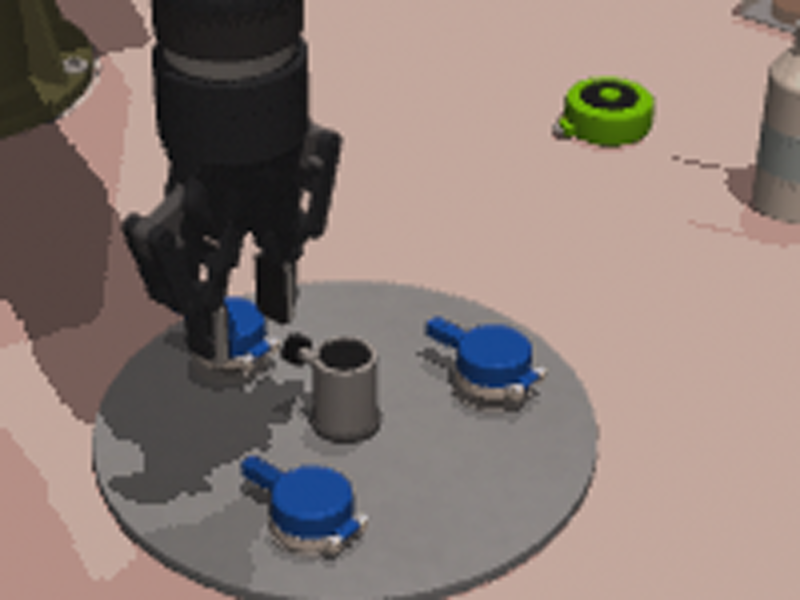

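View pics/t4c.png

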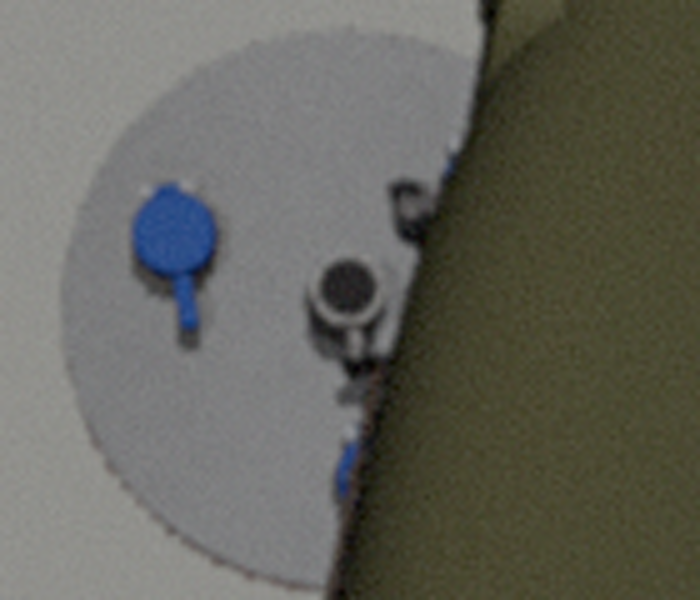

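The scene crop shows the open fingers in front of cap B (centre (312,485), tab (257,470)). A and C look shut. I'll measure the heights and the tab position.

Run:
```python
from h import *
from scipy import ndimage
f0=dict(np.load('scene0.npz')); f=dict(np.load('scene4.npz'))
def caps(f):
    p=f['pixels'].astype(int)
    m=(p[:,:,2]>p[:,:,0]*1.8)&(p[:,:,2]>p[:,:,1]*1.4)&(p[:,:,2]>60)
    vs,us=np.where(m); P=np.array([pt(f,u,v) for u,v in zip(us,vs)])
    for k in CAP:
        d=P-CAP[k]; X=d@ux; Y=d@uy
        t=(np.hypot(X,Y)<.020)
        b=(X<-.027)&(X>-.055)&(abs(Y)<.02)&(P[:,2]<.06)
        print(k,'top z',np.median(P[t,2]).round(4),'mean XY',X[t].mean().round(4),Y[t].mean().round(4),'tab n',b.sum(),X[b].min().round(4) if b.any() else 0,np.median(Y[b]).round(4),np.median(P[b,2]).round(4))
caps(f0);print();caps(f)
print(plan(CAP['B']-.044*ux+[0,0,-.021]))
# finger tips seen: crop coords
for x,y in((205,350),(218,352),(275,315),(290,315)): 
    print(pt(f,220+x/4,170+y/4).round(4))
```

```text
A top z 0.044 mean XY 0.0029 -0.0025 tab n 38 -0.0502 -0.0026 0.04
B top z 0.0439 mean XY 0.0016 -0.0013 tab n 48 -0.0503 -0.0033 0.0387
C top z 0.0439 mean XY 0.0018 -0.0016 tab n 31 -0.0489 -0.003 0.0389

A top z 0.0438 mean XY 0.0026 -0.002 tab n 40 -0.0509 -0.003 0.0383
B top z 0.038 mean XY 0.0019 -0.0018 tab n 44 -0.049 -0.0024 0.0332
C top z 0.0438 mean XY 0.0081 0.0034 tab n 0 0 nan nan
(array([-0.0003,  0.0006,  0.0984]), array([ 0.001 ,  0.0003, -0.0027]))
[ 0.5826 -0.1582  0.1321]
[ 0.5831 -0.1505  0.1274]
[ 0.5718 -0.1045  0.1237]
[ 0.5788 -0.0998  0.1253]
  return _methods._mean(a, axis=axis, dtype=dtype,
  ret = ret.dtype.type(ret / rcount)
```

B's cap top now reads 38.0 mm, so the sinking is confirmed. A and C still read 44 mm. I'll go down over the tab.

Request:
step_arm([
  [[-0.001,0,0.025],[0,0,0]],
  [[-0.001,0,0.05],[0,0,0]],
  [[-0.001,0,0.07],[0,0,0]],
  [[-0.001,0,0.085],[0,0,0]],
  [[-0.001,0,0.092],[0,0,0]],
])

```text
time: 11.23
tool_pos: [0.5723, -0.1253, -0.0185]
ee_rot: [0.648, 0.762, -0.001, -0.002]
force: [-0.6, 0.8, 0.6]
width: 0.0428
```

Request:
step_arm([
  [[0,0,0.003],[0,0,0]],
  [[0,0,0.006],[0,0,0]],
  [[0,0,0.007],[0,0,0]],
  [[0,0,0.007],[0,0,0]],
  [[0,0,0.007],[0,0,0]],
])

```text
time: 11.65
tool_pos: [0.5747, -0.1261, -0.0214]
ee_rot: [0.648, 0.761, 0.0, 0.001]
force: [0.1, -0.3, -0.3]
width: 0.0429
```

Run:
```python
from h import *
s=status.get_state(); print(s['time'],s['tool_pos'],s['width'],s['force'])
print(plan(CAP['B']-.044*ux-.001*uy+[0,0,-.022]))
f=grab('scene','scene5'); p=f['pixels']
cv2.imwrite('pics/s5c.png',cv2.resize(p[220:320,230:330],None,fx=6,fy=6,interpolation=cv2.INTER_CUBIC)[:,:,::-1])
```

```text
11.65 [ 0.57470271 -0.12610166 -0.02137406] 0.04292457901411986 [ 0.07384436 -0.32330358 -0.25945304]
(array([-0.0003, -0.0003,  0.0006]), array([ 0.0014,  0.0005, -0.0021]))
```

View pics/s5c.png

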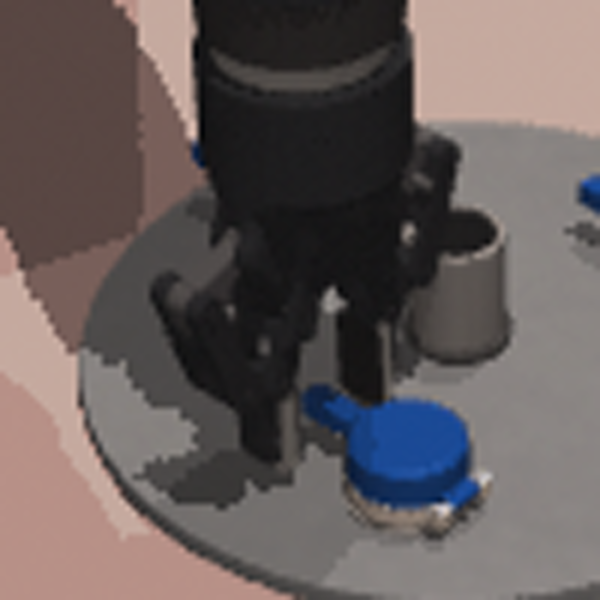

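The crop shows B's tab, about (335,405), centred between the two fingers. The right finger clears the sleeve. Closing now.

Request:
step_arm([
  [[0,0,0],[0,0,0]],
  [[0,0,0],[0,0,0]],
  [[0,0,0],[0,0,0]],
  [[0,0,0],[0,0,0]],
  [[0,0,0],[0,0,0]],
], hand=-1, squeeze=20)

```text
time: 12.12
tool_pos: [0.5738, -0.1249, -0.0221]
ee_rot: [0.648, 0.762, 0.001, -0.001]
force: [-0.1, 5.2, 1.5]
width: 0.0095
```

Run:
```python
from h import *
s=status.get_state(); print(s['time'],s['tool_pos'],s['width'],s['force'])
f=grab('scene','scene6'); p=f['pixels']
cv2.imwrite('pics/s6c.png',cv2.resize(p[220:320,230:330],None,fx=6,fy=6,interpolation=cv2.INTER_CUBIC)[:,:,::-1])
r=.070
for th in range(0,100,10):
    t=np.radians(th); print(th,'dy(ux)',round(r-r*np.cos(t)+.006*np.sin(t),4),'up',round(r*np.sin(t)+.006*np.cos(t)-.006,4))
```

```text
12.1167 [ 0.57380334 -0.12485035 -0.02212138] 0.009496482379655261 [-0.08745609  5.17953309  1.48251586]
0 dy(ux) 0.0 up 0.0
10 dy(ux) 0.0021 up 0.0121
20 dy(ux) 0.0063 up 0.0236
30 dy(ux) 0.0124 up 0.0342
40 dy(ux) 0.0202 up 0.0436
50 dy(ux) 0.0296 up 0.0515
60 dy(ux) 0.0402 up 0.0576
70 dy(ux) 0.0517 up 0.0618
80 dy(ux) 0.0638 up 0.064
90 dy(ux) 0.076 up 0.064
```

View pics/s6c.png

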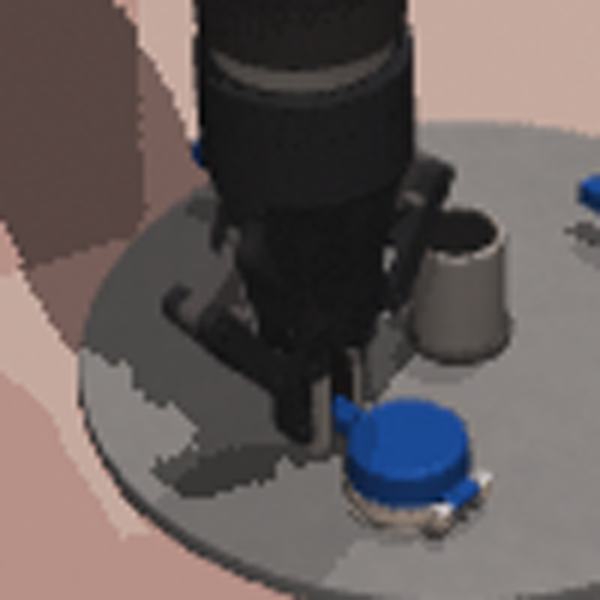

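The tab is pinched at a width of 9.5 mm. I'll start the arc with small steps, easing the sideways load by about 1 mm.

Request:
step_arm([
  [[0.0005,0.0002,-0.0024],[0,0,0]],
  [[0.001,0.0006,-0.0048],[0,0,0]],
  [[0.001,0.001,-0.0072],[0,0,0]],
  [[0.001,0.0015,-0.0095],[0,0,0]],
  [[0.001,0.002,-0.0119],[0,0,0]],
])

```text
time: 12.58
tool_pos: [0.5756, -0.1244, -0.0103]
ee_rot: [0.648, 0.761, 0.0, -0.0]
force: [1.4, 4.1, -3.0]
width: 0.0096
```

Request:
step_arm([
  [[0.0005,0.0006,-0.0024],[0,0,0]],
  [[0.001,0.0014,-0.0047],[0,0,0]],
  [[0.001,0.0022,-0.007],[0,0,0]],
  [[0.001,0.0032,-0.0092],[0,0,0]],
  [[0.001,0.0042,-0.0113],[0,0,0]],
])

```text
time: 13.0
tool_pos: [0.5796, -0.1234, 0.0012]
ee_rot: [0.648, 0.761, -0.0, 0.0]
force: [0.6, 0.9, -2.7]
width: 0.0094
```

Request:
step_arm([
  [[0,0.001,-0.0022],[0,0,0]],
  [[0,0.0022,-0.0043],[0,0,0]],
  [[0,0.0034,-0.0064],[0,0,0]],
  [[0,0.0047,-0.0085],[0,0,0]],
  [[0,0.006,-0.0105],[0,0,0]],
])

```text
time: 13.42
tool_pos: [0.5855, -0.1223, 0.0116]
ee_rot: [0.648, 0.761, -0.0, 0.0]
force: [0.9, 0.4, -5.2]
width: 0.0093
```

Run:
```python
from h import *
s=status.get_state(); print(s['time'],s['tool_pos'],s['width'],s['force'])
f=grab('scene','scene7'); p=f['pixels']
cv2.imwrite('pics/s7c.png',cv2.resize(p[220:320,230:330],None,fx=6,fy=6,interpolation=cv2.INTER_CUBIC)[:,:,::-1])
```

```text
13.4167 [ 0.58554391 -0.12228627  0.01164754] 0.009300934365373017 [ 0.90811827  0.37640083 -5.18044141]
```

View pics/s7c.png

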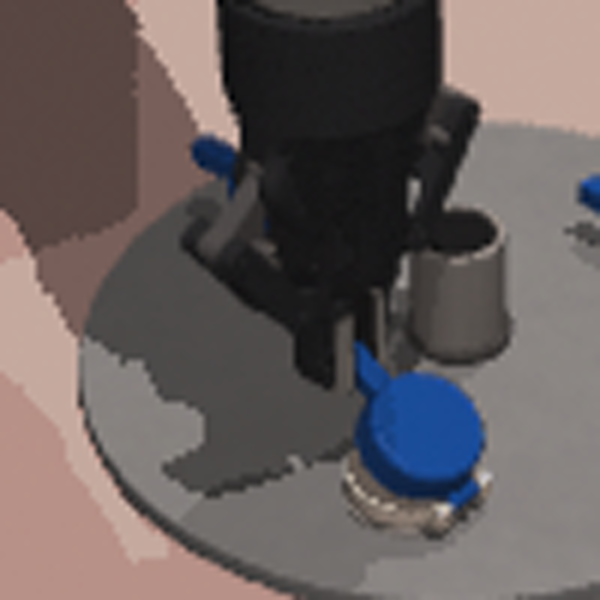

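The crop shows the cap open about 30°, with the tab between the fingers. The downward pull of 5 N includes some outward radial pull, so I'm tightening the arc by about 1 mm.

Request:
step_arm([
  [[0,0.0018,-0.0014],[0,0,0]],
  [[0,0.0036,-0.0032],[0,0,0]],
  [[0,0.0054,-0.005],[0,0,0]],
  [[0,0.0071,-0.0068],[0,0,0]],
  [[0,0.0088,-0.0085],[0,0,0]],
])

```text
time: 13.88
tool_pos: [0.5941, -0.1208, 0.0201]
ee_rot: [0.648, 0.761, -0.0, -0.0]
force: [-2.7, -1.8, -0.6]
width: 0.0094
```

Request:
step_arm([
  [[0,0.0017,-0.0017],[0,0,0]],
  [[0,0.0035,-0.0033],[0,0,0]],
  [[0,0.0053,-0.0048],[0,0,0]],
  [[0,0.0072,-0.0063],[0,0,0]],
  [[0,0.0091,-0.0077],[0,0,0]],
])

```text
time: 14.3
tool_pos: [0.6037, -0.1192, 0.0278]
ee_rot: [0.648, 0.761, 0.0, 0.0]
force: [-1.2, -1.0, -4.0]
width: 0.009
```

Request:
step_arm([
  [[0,0.002,-0.0011],[0,0,0]],
  [[0,0.004,-0.0022],[0,0,0]],
  [[0,0.0061,-0.0033],[0,0,0]],
  [[0,0.0082,-0.0044],[0,0,0]],
  [[0,0.0103,-0.0054],[0,0,0]],
])

```text
time: 14.72
tool_pos: [0.6136, -0.1175, 0.0332]
ee_rot: [0.648, 0.761, -0.0, -0.0]
force: [-1.8, -0.9, -1.3]
width: 0.0095
```

Run:
```python
from h import *
s=status.get_state(); print(s['time'],s['tool_pos'],s['width'],s['force'])
f=grab('scene','scene8'); p=f['pixels']
cv2.imwrite('pics/s8c.png',cv2.resize(p[220:320,230:330],None,fx=6,fy=6,interpolation=cv2.INTER_CUBIC)[:,:,::-1])
```

```text
14.7167 [ 0.61358153 -0.11753171  0.03318181] 0.009549094208670086 [-1.80037755 -0.92258037 -1.32911283]
```

View pics/s8c.png

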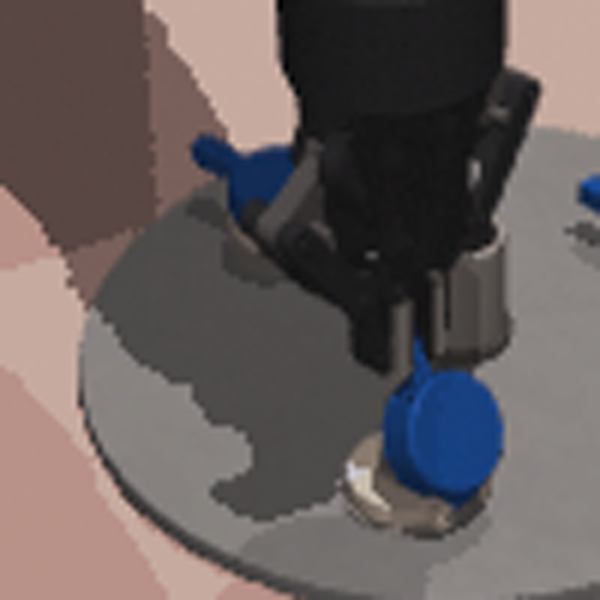

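The cap is at about 60° and the tab is held. I'll continue.

Request:
step_arm([
  [[0,0.0022,-0.001],[0,0,0]],
  [[0,0.0044,-0.0018],[0,0,0]],
  [[0,0.0067,-0.0026],[0,0,0]],
  [[0,0.0089,-0.0033],[0,0,0]],
  [[0,0.0112,-0.0039],[0,0,0]],
])

```text
time: 15.18
tool_pos: [0.6247, -0.1157, 0.0372]
ee_rot: [0.648, 0.761, 0.0, -0.0]
force: [-3.2, -0.8, -0.4]
width: 0.0095
```

Request:
step_arm([
  [[0,0.0024,-0.0006],[0,0,0]],
  [[0,0.0047,-0.0011],[0,0,0]],
  [[0,0.007,-0.0015],[0,0,0]],
  [[0,0.0093,-0.0018],[0,0,0]],
  [[0,0.0116,-0.002],[0,0,0]],
])

```text
time: 15.6
tool_pos: [0.6363, -0.1138, 0.0392]
ee_rot: [0.648, 0.761, 0.0, 0.0]
force: [-3.2, -1.1, -0.3]
width: 0.0093
```

Request:
step_arm([
  [[0,0.0024,-0.0002],[0,0,0]],
  [[0,0.0047,-0.0003],[0,0,0]],
  [[0,0.0071,-0.0003],[0,0,0]],
  [[0,0.0095,-0.0002],[0,0,0]],
  [[0,0.0118,0],[0,0,0]],
])

```text
time: 16.02
tool_pos: [0.6481, -0.112, 0.0392]
ee_rot: [0.648, 0.761, 0.0, 0.0]
force: [-2.6, -0.7, 3.0]
width: 0.0094
```

Run:
```python
from h import *
s=status.get_state(); print(s['time'],s['tool_pos'],s['width'],s['force'])
f=grab('scene','scene9'); p=f['pixels']
cv2.imwrite('pics/s9c.png',cv2.resize(p[200:320,230:390],None,fx=5,fy=5,interpolation=cv2.INTER_CUBIC)[:,:,::-1])
m=(p[:,:,2]>p[:,:,0].astype(int)*1.8)&(p[:,:,2]>p[:,:,1]*1.4)&(p[:,:,2]>60)
vs,us=np.where(m); P=np.array([pt(f,u,v) for u,v in zip(us,vs)])
for k in CAP:
    d=P-CAP[k]; X=d@ux;Y=d@uy; b=np.hypot(X-.02,Y)<.05; 
    if k!='B': b=np.hypot(X,Y)<.02; print(k,np.median(P[b,2]));continue
    X=X[b];Y=Y[b];Z=P[b,2]
    for lo in np.arange(.01,.1,.01):
        q=(Z>lo)&(Z<lo+.01)
        if q.sum()>2: print(round(lo,2),q.sum(),np.percentile(X[q],[10,50,90]).round(4),np.median(Y[q]).round(4))
    q=(Z>.03)&(Z<.06)
    A=np.c_[Z[q],np.ones(q.sum())]; 
    c=np.linalg.lstsq(A,X[q],rcond=None)[0]; print('lean deg (dX/dZ)',np.degrees(np.arctan(c[0])))
```

```text
16.0167 [ 0.64806875 -0.11195022  0.03923753] 0.009377900564685359 [-2.64054604 -0.71978291  2.99833463]
A 0.043916811690912216
0.03 32 [0.0371 0.0385 0.0395] 0.0
0.04 57 [0.0312 0.0376 0.0387] -0.0082
0.05 79 [0.027  0.0364 0.0378] -0.0092
0.06 82 [0.0239 0.0342 0.0369] -0.0109
0.07 12 [0.0259 0.0336 0.0362] -0.006
lean deg (dX/dZ) -12.925861932353202
C 0.04410168600868197
```

View pics/s9c.png

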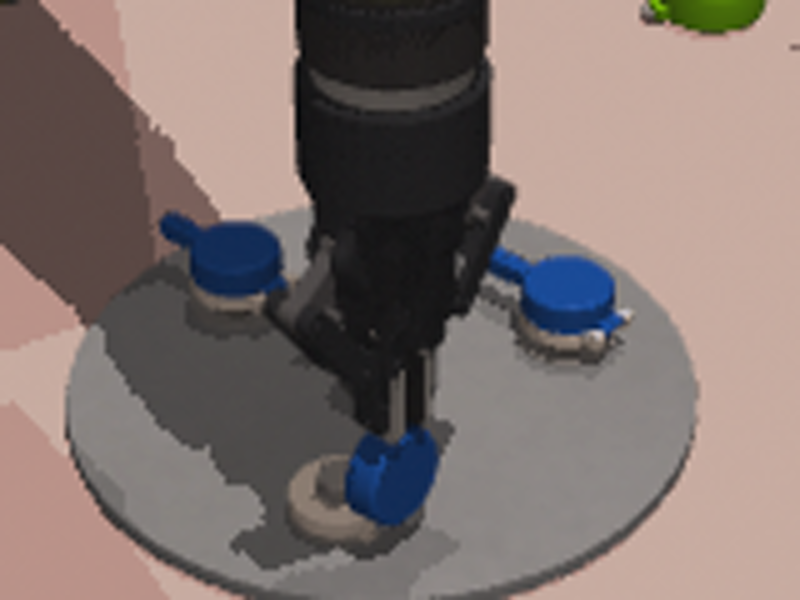

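The crop shows cap B standing almost upright (395,475) in the fingers, open about 85°. The hinge collar is still sunk, and A and C read 44 mm, so both are shut. I'll nudge it a little further and let it settle.

Request:
step_arm([
  [[0,0.0015,0],[0,0,0]],
  [[0,0.003,0.0003],[0,0,0]],
  [[0,0.003,0.0003],[0,0,0]],
  [[0,0.003,0.0003],[0,0,0]],
  [[0,0.003,0.0003],[0,0,0]],
])

```text
time: 16.48
tool_pos: [0.6509, -0.1115, 0.0389]
ee_rot: [0.648, 0.761, 0.0, 0.0]
force: [-2.2, 0.4, 2.2]
width: 0.0089
```

Request:
step_arm([
  [[0,0,0],[0,0,0]],
  [[0,0,0],[0,0,0]],
  [[0,0,0],[0,0,0]],
  [[0,0,0],[0,0,0]],
  [[0,0,0],[0,0,0]],
])

```text
time: 16.9
tool_pos: [0.6508, -0.1115, 0.0389]
ee_rot: [0.648, 0.761, 0.0, 0.0]
force: [-2.0, 0.8, 2.3]
width: 0.0095
```

Run:
```python
from h import *
s=status.get_state(); print(s['time'],s['tool_pos'],s['width'],s['force'])
f=grab('scene','scene10'); p=f['pixels']
cv2.imwrite('pics/s10.png',p[:,:,::-1])
m=(p[:,:,2]>p[:,:,0].astype(int)*1.8)&(p[:,:,2]>p[:,:,1]*1.4)&(p[:,:,2]>60)
vs,us=np.where(m); P=np.array([pt(f,u,v) for u,v in zip(us,vs)])
for k in CAP:
    d=P-CAP[k]; X=d@ux;Y=d@uy; b=np.hypot(X-.02,Y)<.05
    if k!='B': b=np.hypot(X,Y)<.02; print(k,np.median(P[b,2]));continue
    X=X[b];Y=Y[b];Z=P[b,2]; zs=[];xs=[]
    for lo in np.arange(.03,.075,.005):
        q=(Z>lo)&(Z<lo+.005)
        if q.sum()>5: zs.append(lo+.0025);xs.append(np.percentile(X[q],75))
    print(np.round(xs,4),'lean',np.degrees(np.arctan(np.polyfit(zs,xs,1)[0])), 'cap z range',Z.min(),Z.max())
```

```text
16.9 [ 0.65080357 -0.11152316  0.03888705] 0.009455144492398959 [-1.98180571  0.76384602  2.28512868]
A 0.04393846322035766
[0.0389 0.0393 0.0392 0.0388 0.0383 0.0386 0.0379 0.0376 0.037 ] lean -3.0093134031794886 cap z range 0.028692244015434354 0.0731249259299861
C 0.044025072513285135
```

View pics/s10.png

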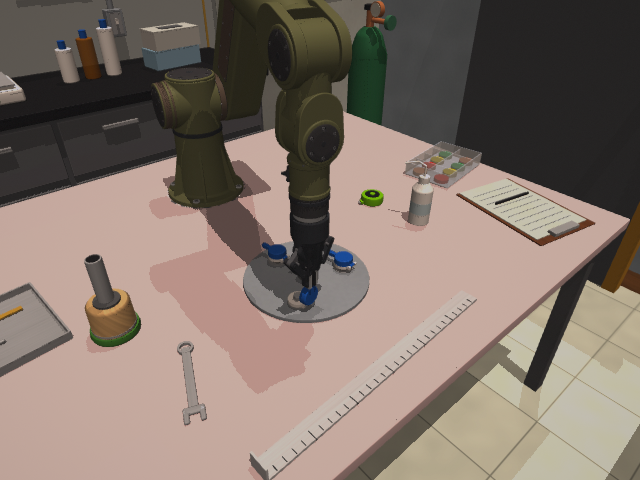

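The picture shows B's cap (309,296) held upright. The other two caps are shut and the bystanders haven't moved. The cap's upper rim at 73 mm matches a sunk bolt (72 mm expected, against 78 mm if it had been drawn out). Handing in.

```bash
python3 -c "
from cell import finish_job; print(finish_job())"
```

```text
the job is handed in; nothing more can be done
None
```

The loose bolt is the far-right one seen from the robot (B here). I handed the job in at about 17 s with its cap open about 87° and still pinched by the tab.

- **Finding the bolt:** Bolt A (far left) held firm at 14.4 N. Bolt B sank 6 mm and bottomed out at 14 N, with its cap top measured at 38.0 mm afterwards. That settled it, so I did not tap bolt C.
- **Opening the cap:** I pinched B's tab at 20 N and followed the hinge arc. The upward pull showed at most about 5 N, below the 8 N that would draw the bolt out.
- **Last checks:**
  - The grip width was 9.5 mm and the force on the tool about 3 N.
  - B's upper cap rim was at 73 mm, which fits a bolt that is still sunk.
  - Caps A and C read 44 mm, so both are shut.
  - The perch head, wash bottle, tape measure and spanner look untouched in the last picture.
- **What disagreed:**
  - The fingertips sit about 39 mm behind the reported TCP, not at it. I saw this in the depth images before touching anything, confirmed it at first contact, and corrected for it.
  - The two cameras also differed by 2–3 mm sideways. That gave a side load of about 5 N when the fingers closed, which I eased off during the lift.

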